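Make up two plate-cleaning kits in the archive

ROBOT

A 6-joint arm with a two-finger parallel gripper is mounted at the origin on the work surface. World frame = base frame: x ahead of the robot, y to its left, z up, the work surface at z = 0. Lengths are in mm, angles in rad, forces in N, time in s.
With the tool pointing down it reaches from about 275 to 750 mm from the base axis. Payload 10.2 kg.
Tool frame: the origin (TCP) lies at the very end of the fingers, on their centre line; the grasp point (between the pads) lies 19 mm behind it; x points along the fingers, y is the direction in which the jaws open and shut, and the axes are right-handed (so a half turn about x gives the same grasp; the last joint's range is limited). The gripper opens to 85 mm and grips with 20 to 120 N. Pads are 22 mm wide; open, the fingers measure 114 mm over their backs; the gripper's body (76 mm by 85 mm) begins 54 mm behind the grasp point. The pads swing forward as they close: fully open they stand 13 mm farther back than shut.
Start: joints at [1.106, 0.313, 1.498, -0, 1.331, -0.223], TCP at [125.724, 509.73, 231.294] pointing down, gripper open.
Joint ranges: [-2.94, 2.94], [-0.97, 2.17], [0.19, 2.56], [-1.23, 4.37], [0.02, 3.11], [-2.88, 2.88]. Speed limits (rad/s): [2.39, 2.39, 3.01, 3.14, 3.14, 3.14].

INTERFACE

Orientations are given as a unit quaternion [w, x, y, z].
In Python, from rig import ctrl, viewer, finish_job gives the robot as it stands.
- The arm moves only by the tool carry_out, never from a script. Its argument "targets" is a list of rows, each an object of numbers: "x", "y", "z": the shift along the world's x, y, z in m; "ax", "ay", "az": the turn, a rotation vector about the world's x, y, z in rad; "hand": the opening, from -1 (shut) to 1 (fully open). A call has 1 to 5 rows; each row is the pose to reach, as a shift and turn from the pose commanded when the call began; what a row does not reach only later rows make up. A row lasts 1/8 s, in which the tool goes at most 62.5 mm and 10.7 degrees, less where a joint would pass 70% of its speed; a pose out of reach is approached as far as the arm can. A call with a gripper value outside its range is refused whole. The fingers move at their own pace and stop on an object; "grip_force" is the grip in N (left out, the last holds). Time passes only in rows, so rows that repeat a pose let the fingers close. It gives the time, the measured TCP pose, the force and the opening at its end, in the units of the state.
- ctrl.sense(): the state, without advancing time (a new reading comes with each control period).
- viewer.capture(name): name is "side" or "top"; returns the picture (420x560x3 uint8, blue, green, red); there is no depth.
- viewer.camera_info(name): a dict with "fx", "fy", "cx", "cy" (pixels), "R" (3x3) and "t" (3): a world point X has camera coordinates R X + t. Camera axes: x right, y down, z forward; pixel columns grow to the right and rows downward; lengths in mm; the calibration is good to about 2 mm. A picture is of the moment at which its call begins. camera_info takes no time and is no camera call.
- finish_job(): hands the job in, once; it reports no verdict.
The state is a dict: "time_s": time; "joints": joint angles; "dq": joint speeds; "tau": joint torques, N m; "eef_pos": TCP position; "ee_rot": TCP orientation; "force": force on the tool from outside, world axes, zero at the start; "wrist_torque": the same for the moment, N m; "grip_width": opening from 0.0 (shut) to 1.0 (fully open).
Only numpy, scipy, OpenCV 4.12 (cv2) and the standard library are available. Lean on these libraries where they do the work, as an engineer would, in place of code of your own. Each camera call takes 0.05 s, during which the arm holds its last target. There are 200 camera calls.

TASK

Make up two kits for the people cleaning glass negatives. Blue tray: the amber bottle standing upright in the small compartment and the dusting brush lying flat in the large one. Yellow tray: the white jar upright in the small compartment, and the loupe (upright) and the eraser (lying level) both on the floor of the large one; set the bottle and jar down gently, do not drop them, and leave the green bottle and the brass weight standing where they are.

Things in the scene. Friction and masses are not known exactly. Their poses are not given: they have to be found in the camera images.
- blue_tray: Blue open tray, fixed; 130 (its x) x 220 (its y) x 25 mm high; floor 5 mm, walls and divider 4 mm thick. Origin: centre of the underside. A divider along x, centred at y = +34 mm, makes the small compartment (y = +36 to +106 mm, inside 122 x 70 mm) and the large one (y = -106 to +32 mm, inside 122 x 138 mm). Yaw within 0.2 rad of 0. The two trays are alike but for colour and may swap sides.
- yellow_tray: Yellow open tray, fixed; 130 (its x) x 220 (its y) x 25 mm high; floor 5 mm, walls and divider 4 mm thick. Origin: centre of the underside. A divider along x, centred at y = +34 mm, makes the small compartment (y = +36 to +106 mm, inside 122 x 70 mm) and the large one (y = -106 to +32 mm, inside 122 x 138 mm). Yaw within 0.2 rad of 0. The two trays are alike but for colour and may swap sides.
- amber_bottle: Small amber (brown) glass bottle with a white cap, closed, 34 mm in diameter, 75 mm tall with a narrower neck and cap above a straight body (up to about 45 mm above its underside), about 70 g. Origin: centre of its underside, z up. Stands on the table among the other stock.
- white_jar: Squat white jar with a red lid, closed, 42 mm in diameter, 55 mm tall, straight-sided from the bottom up to 40 mm, the lid a little narrower, about 80 g. Origin: centre of its underside, z up. Stands on the table among the other stock.
- brush: Short flat dusting brush lying on the table, 104 mm long along its x, 14 mm thick: light wooden handle 22 mm wide towards -x (x = -52 to 0 mm), steel ferrule 36 mm wide (x = 0 to 16), pale stiff bristles 40 mm wide (x = 16 to 52). About 40 g, balance point close to the origin. Origin: middle of its length, on the underside. At the start its handle points at the robot's side of the table, yaw within 0.4 rad of 0.
- loupe: Black cylindrical stand magnifier (loupe) with a steel band and a pale blue lens on top, 36 mm in diameter, 48 mm tall, about 60 g. Origin: centre of its underside, z up. Stands on the table among the other stock.
- eraser: White block eraser in a blue sleeve, lying flat, 45 (its x) x 24 (y) x 20 mm high, about 30 g, rigid. Origin: centre of its underside. Yaw within 0.6 rad of 0 at the start.
- green_bottle: Green glass bottle with a black cap, same shape as the amber one (34 mm in diameter, 75 mm tall). Not part of either kit: stays where it is. Origin: centre of its underside, z up. Stands on the table among the other stock.
- brass_weight: Brass paperweight with a small knob on top, 38 mm in diameter, 48 mm tall, 250 g. Not part of either kit: stays where it is. Origin: centre of its underside, z up. Stands on the table among the other stock.
Things that resemble listed ones, but are neither listed nor needed, are in the scene too. Several things look just like the green_bottle: the one meant starts nearest to the robot's base. Several things look just like the brass_weight: the one meant starts farthest from the robot's base.

How it is judged (in metres and radians):
At the end, for the whole second after the job is handed in: Each thing in its named tray and compartment, on the tray floor (bottle, jar, loupe: underside within 7 mm of it), upright within 0.12 rad; brush and eraser level within 0.17 rad; all at rest. Green bottle and brass weight upright, within 25 mm of their start (x of amber_bottle in the frame of blue_tray between -0.061 and 0.061 m and y of amber_bottle in the frame of blue_tray between 0.036 and 0.106 m and z of amber_bottle in the frame of blue_tray below 0.012 m and angle between each of amber_bottle, white_jar, loupe, green_bottle, brass_weight's own z axis and vertical below 0.12 rad and linear speed of each of amber_bottle, brush, white_jar, loupe, eraser below 0.02 m/s and angular speed of each of amber_bottle, brush, white_jar, loupe, eraser below 0.2 rad/s and x of brush in the frame of blue_tray between -0.061 and 0.061 m and y of brush in the frame of blue_tray between -0.106 and 0.032 m and z of brush in the frame of blue_tray below 0.021 m and angle between brush's own x axis and vertical between 1.4 and 1.74 rad and x of white_jar in the frame of yellow_tray between -0.061 and 0.061 m and y of white_jar in the frame of yellow_tray between 0.036 and 0.106 m and z of each of white_jar, loupe in the frame of yellow_tray below 0.012 m and x of loupe in the frame of yellow_tray between -0.061 and 0.061 m and y of loupe in the frame of yellow_tray between -0.106 and 0.032 m and x of eraser in the frame of yellow_tray between -0.061 and 0.061 m and y of eraser in the frame of yellow_tray between -0.106 and 0.032 m and z of eraser in the frame of yellow_tray below 0.027 m and angle between eraser's own x axis and vertical between 1.4 and 1.74 rad and distance of each of green_bottle, brass_weight from where it was at the start of the episode below 0.025 m); the robot touches nothing.
It fails at once if the green bottle or the brass weight is moved more than 25 mm from where it stood (distance of any of green_bottle, brass_weight from where it was at the start of the episode above 0.025 m).
It fails at once if the amber bottle or the white jar is dropped: let go, it falls faster than 0.7 m/s (a free fall of some 25 mm) ((contact force between the fingers and amber_bottle below 0.05 N and linear speed of amber_bottle above 0.7 m/s) or (contact force between the fingers and white_jar below 0.05 N and linear speed of white_jar above 0.7 m/s)).
It also fails if it takes over 128 s, if anything falls off the work surface, if the arm or the gripper's body presses on something with over 40 N, if the wrist force passes 120 N, or if a joint passes its speed limit or range.

## Working session

There is one attempt and no reset: what is moved stays moved. The work goes in short steps, Python scripts to look and compute and a tool call to move; the robot and the scene stay as the last step left them, time stands still between calls to the robot, and variables do not carry over. Pictures are saved under pics/ and viewed, about 12 in all and at most 16, crops included, and the job is handed in when it is done.

Besides the shell and the picture viewer there is one more tool, called by a JSON object that holds its "api" and its "payload", one argument or row to a line. carry_out: Moves the arm, as the interface text tells. Its arguments: {"type":"object","properties":{"targets":{"type":"array"},"grip_force":{"type":"number"}},"required":["targets"]}

```bash
ls; mkdir -p pics; python3 - <<'E'
from rig import ctrl, viewer
import cv2
print(ctrl.sense())
for n in("top","side"):
    cv2.imwrite(f"pics/{n}0.png",viewer.capture(n)); print(viewer.camera_info(n))
E
```

```text
pics
{'time_s': 0.0, 'joints': array([ 1.10561273e+00,  3.13452671e-01,  1.49843537e+00, -4.02819719e-05,
        1.33101299e+00, -2.23396745e-01]), 'dq': array([-0.0002179 ,  0.00212396, -0.00209013, -0.00024329,  0.00133367,
       -0.00080275]), 'tau': array([ 1.28234944e-03, -4.12262642e+01, -2.59737933e+01, -1.50340552e-04,
        4.12862515e-03, -1.93464636e-06]), 'eef_pos': array([125.60460284, 509.48382759, 230.73435801]), 'ee_rot': array([ 0.70180295,  0.084833  ,  0.70208918, -0.0857132 ]), 'force': array([-0.55535669, -0.45023092,  0.09474659]), 'wrist_torque': array([ 0.00831691,  0.02330964, -0.019399  ]), 'grip_width': 0.9977132731726758}
{'fx': 465.8770869499673, 'fy': 465.8770869499673, 'cx': 275.5466860547176, 'cy': 204.4432888939303, 'R': array([[ 0.00484694, -0.99998572,  0.00225078],
       [-0.97963527, -0.00520008, -0.20071795],
       [ 0.20072679, -0.00123208, -0.97964649]]), 't': array([  29.42898139,  510.51847676, 1047.4942947 ])}
{'fx': 439.5877795654804, 'fy': 439.5877795654804, 'cx': 277.923439159348, 'cy': 208.26542376268472, 'R': array([[-0.8148422 , -0.57967155,  0.0036187 ],
       [-0.43324652,  0.60484185, -0.66817946],
       [ 0.38513588, -0.5460286 , -0.74399134]]), 't': array([441.36458263, 227.91613564, 923.16627571])}
```

View pics/top0.png

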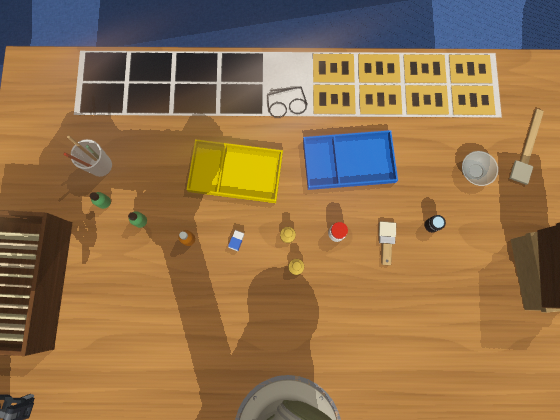

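View pics/side0.png

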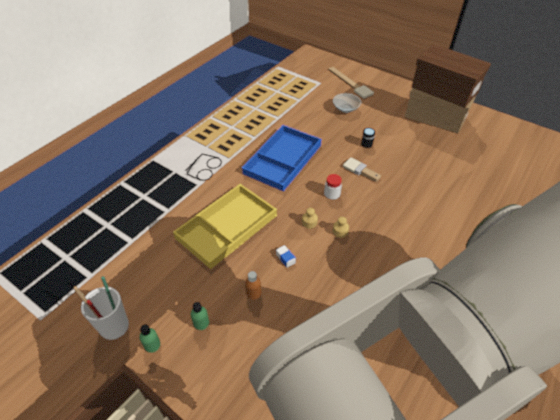

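The top view shows the yellow tray at (235,170) and the blue tray at (350,160), both with the divider on the left (+y). The stock from left to right:
- amber bottle (187,238)
- eraser (236,240)
- far brass weight (288,234) and near one (296,267)
- jar (338,231)
- brush (387,243)
- loupe (435,223)

The side view agrees.

```bash
cat > h.py <<'E'
import numpy as np, cv2
from rig import ctrl, viewer
def ray(n,uv,z):
    c=viewer.camera_info(n);R=c["R"];t=c["t"]
    uv=np.atleast_2d(uv).astype(float)
    d=np.c_[(uv[:,0]-c["cx"])/c["fx"],(uv[:,1]-c["cy"])/c["fy"],np.ones(len(uv))]@R
    C=-R.T@t
    return (C+d*((z-C[2])/d[:,2])[:,None])[:,:2]
def mask(img,lo,hi,roi=None):
    m=cv2.inRange(cv2.cvtColor(img,cv2.COLOR_BGR2HSV),lo,hi)
    if roi:
        k=np.zeros_like(m);x0,y0,x1,y1=roi;k[y0:y1,x0:x1]=255;m&=k
    return m
def big(m):
    c=max(cv2.findContours(m,cv2.RETR_EXTERNAL,cv2.CHAIN_APPROX_NONE)[0],key=cv2.contourArea);return c[:,0]
def pose():
    from scipy.spatial.transform import Rotation as Ro
    s=ctrl.sense();q=s["ee_rot"];M=Ro.from_quat([*q[1:],q[0]]).as_matrix()
    return s["eef_pos"],M
E
python3 - <<'E'
from h import *
p,M=pose();print(p,M.round(3))
im=cv2.imread("pics/top0.png");C=viewer.camera_info("top");print("cam",-C["R"].T@C["t"])
for n,lo,hi,roi in(("yel",(22,120,60),(35,255,255),(180,130,290,210)),("blue",(100,120,60),(125,255,255),(295,125,405,195))):
    c=big(mask(im,lo,hi,roi)); w=ray("top",c,25).astype(np.float32)
    r=cv2.minAreaRect(w);print(n,r,cv2.boxPoints(r).round(0).tolist())
out=[]
for (u,v) in((187,240),(236,240),(288,236),(338,231),(387,243),(435,223)):
    out.append(cv2.resize(im[v-28:v+28,u-28:u+28],(260,260),interpolation=cv2.INTER_CUBIC))
cv2.imwrite("pics/crops.png",np.vstack([np.hstack(out[:3]),np.hstack(out[3:])]))
E
```

```text
[125.62216725 509.52824657 230.82155473] [[-0.     0.239  0.971]
 [-0.001  0.971 -0.239]
 [-1.    -0.001 -0.   ]]
cam [ 289.71910028   33.37389546 1128.57808924]
yel ((600.7791748046875, 132.83889770507812), (220.9643096923828, 136.3115234375), 82.83806610107422) [[519.0, 32.0], [655.0, 15.0], [682.0, 234.0], [547.0, 251.0]]
blue ((630.935791015625, -150.7799072265625), (134.42617797851562, 220.15989685058594), 4.910966873168945) [[555.0, -47.0], [573.0, -266.0], [707.0, -255.0], [688.0, -35.0]]
```

View pics/crops.png

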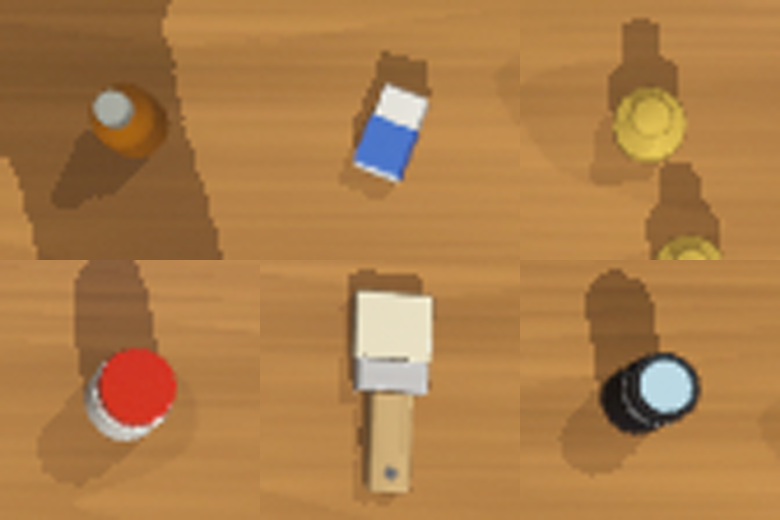

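The crops confirm the identities. Next I take the centres by colour mask and cross-check them with the side view.

```bash
python3 - <<'E'
from h import *
T=cv2.imread("pics/top0.png");S=cv2.imread("pics/side0.png")
def cen(n,im,lo,hi,roi,z):
    c=big(mask(im,lo,hi,roi)); r=cv2.minAreaRect(ray(n,c,z).astype(np.float32))
    m=cv2.moments(c); print("  ",n,ray(n,(m["m10"]/m["m00"],m["m01"]/m["m00"]),z).round(1)[0],"rect",np.round(r[0],1),np.round(r[1],1),round(r[2],1))
print("amber cap");cen("top",T,(0,0,120),(179,70,255),(175,225,192,242),75);cen("side",S,(0,0,110),(179,70,255),(244,268,262,288),68)
print("jar lid");cen("top",T,(170,150,100),(179,255,255),(325,218,352,245),55);cen("top",T,(0,150,100),(6,255,255),(325,218,352,245),55);cen("side",S,(0,150,80),(6,255,255),(322,170,346,190),52)
print("loupe lens");cen("top",T,(80,20,120),(115,120,255),(420,210,450,238),48);cen("side",S,(80,20,120),(115,120,255),(355,122,380,150),48)
print("eraser");cen("top",T,(90,0,120),(130,255,255),(222,225,250,255),20)
print("eraser white/blue");cen("top",T,(100,140,80),(130,255,255),(222,225,250,255),20)
print("brush bristle");cen("top",T,(15,15,190),(40,75,255),(372,212,402,240),14)
print("handle end/bristle end",ray("top",[(387,229.0),(387-28+28.0,0)],14)[0], ray("top",[(359+135/4.643,215+32/4.643),(359+130/4.643,215+232/4.643)],14))
print("eraser corners",ray("top",[(208+a/4.643-.4,212+b/4.643-.4) for a,b in((128,84),(169,99),(141,181),(94,166))],20).round(1).tolist())
print("brass",ray("top",(260+(652-520)/4.643,208+118/4.643),48),ray("top",(296,266),48))
E
```

```text
amber cap
   top [433.7 242.8] rect [433.5 242.5] [13.8 18.3] 0.3
   side [436.2 241.8] rect [435.7 241.7] [16.6 24.6] 38.0
jar lidTraceback (most recent call last):
  File "<stdin>", line 7, in <module>
  File "<stdin>", line 4, in cen
  File "h.py", line 15, in big
    c=max(cv2.findContours(m,cv2.RETR_EXTERNAL,cv2.CHAIN_APPROX_NONE)[0],key=cv2.contourArea);return c[:,0]
ValueError: max() iterable argument is empty
```

```bash
python3 - <<'E'
from h import *
T=cv2.imread("pics/top0.png");S=cv2.imread("pics/side0.png")
def cen(n,im,lo,hi,roi,z):
    try: c=big(mask(im,lo,hi,roi))
    except ValueError: print("none");return
    r=cv2.minAreaRect(ray(n,c,z).astype(np.float32))
    m=cv2.moments(c); print("  ",n,ray(n,(m["m10"]/m["m00"],m["m01"]/m["m00"]),z).round(1)[0],"rect",np.round(r[0],1),np.round(r[1],1),round(r[2],1))
print("jar lid");cen("top",T,(0,150,100),(8,255,255),(325,218,352,245),55);cen("side",S,(0,150,80),(8,255,255),(322,170,346,190),52)
print("loupe lens");cen("top",T,(80,20,120),(115,120,255),(420,210,450,238),48);cen("side",S,(80,20,120),(115,120,255),(355,122,380,150),48)
print("eraser blue");cen("top",T,(100,140,80),(130,255,255),(222,225,250,255),20)
print("brush bristle");cen("top",T,(15,15,190),(40,75,255),(372,212,402,240),14)
print("brush ends",ray("top",[(359+135/4.643-.4,215+32/4.643-.4),(359+130/4.643-.4,215+232/4.643-.4)],14))
print("eraser corners",ray("top",[(208+a/4.643-.4,212+b/4.643-.4) for a,b in((128,84),(169,99),(141,181),(94,166))],20).round(1).tolist())
print("brass",ray("top",(260+(652-520)/4.643,208+118/4.643),48),ray("top",(296,266),48))
E
```

```text
jar lid
   top [ 450.5 -116.1] rect [ 449.8 -116. ] [37.6 37.5] 0.3
   side [ 450.4 -117.4] rect [ 449.5 -117.1] [35.8 44.4] 31.2
loupe lens
   top [ 471.7 -350. ] rect [ 472.2 -350.3] [23.5 26.4] 86.4
   side [ 472.6 -352. ] rect [ 472.8 -351.9] [26.5 27.5] 35.7
eraser blue
   top [422.9 129.1] rect [422.8 129.2] [23.2 23.4] 69.3
brush bristle
   top [ 459.3 -238.9] rect [ 459.2 -238.9] [36.3 33.8] 87.3
brush ends [[ 477.32971343 -240.17575588]
 [ 373.39891236 -233.09268641]]
eraser corners [[454.4, 128.7], [446.7, 107.3], [404.3, 120.9], [411.9, 145.2]]
brass [[442.14519912   1.55917747]] [[366.51394923 -15.8409865 ]]
```

Object positions from both views agree to about 2 mm. First grasp is the eraser, at about (429,125) with yaw -0.35.

{"api": "carry_out", "payload": {
  "targets": [
    {"x": 0.0387,"y": -0.049,"z": 0,"az": -0.11,"hand": 1},
    {"x": 0.076,"y": -0.096,"z": 0,"az": -0.11,"hand": 1},
    {"x": 0.114,"y": -0.144,"z": 0,"az": -0.11,"hand": 1},
    {"x": 0.152,"y": -0.192,"z": -0.02,"az": -0.11,"hand": 1},
    {"x": 0.19,"y": -0.24,"z": -0.04,"az": -0.11,"hand": 1}
  ],
  "grip_force": 30
}}

```text
invalid input at $.targets[0]: expected keys x, y, z, ax, ay, az, hand
```

{"api": "carry_out", "payload": {
  "targets": [
    {"x": 0.1136,"y": -0.1442,"z": -0.071,"hand": 1},
    {"x": 0.1136,"y": -0.1442,"z": -0.071,"hand": 1},
    {"x": 0.1136,"y": -0.1442,"z": -0.071,"hand": 1},
    {"x": 0.1136,"y": -0.1442,"z": -0.071,"hand": 0.2},
    {"x": 0.1136,"y": -0.1442,"z": -0.071,"hand": 0.2}
  ]
}}

```text
invalid input at $.targets[0]: expected keys x, y, z, ax, ay, az, hand
```

{"api": "carry_out", "payload": {
  "targets": [
    {"x": 0.0387,"y": -0.049,"z": 0,"ax": 0,"ay": 0,"az": -0.11,"hand": 1},
    {"x": 0.076,"y": -0.096,"z": 0,"ax": 0,"ay": 0,"az": -0.11,"hand": 1},
    {"x": 0.114,"y": -0.144,"z": 0,"ax": 0,"ay": 0,"az": -0.11,"hand": 1},
    {"x": 0.152,"y": -0.192,"z": -0.02,"ax": 0,"ay": 0,"az": -0.11,"hand": 1},
    {"x": 0.19,"y": -0.24,"z": -0.04,"ax": 0,"ay": 0,"az": -0.11,"hand": 1}
  ],
  "grip_force": 30
}}

```text
time_s: 0.72
eef_pos: [314.3, 270.9, 192.0]
ee_rot: [0.696, 0.124, 0.696, -0.124]
force: [0.9, -0.5, -0.8]
grip_width: 0.998
```

{"api": "carry_out", "payload": {
  "targets": [
    {"x": 0.1136,"y": -0.1442,"z": -0.071,"ax": 0,"ay": 0,"az": 0,"hand": 1},
    {"x": 0.1136,"y": -0.1442,"z": -0.071,"ax": 0,"ay": 0,"az": 0,"hand": 0.2},
    {"x": 0.1136,"y": -0.1442,"z": -0.071,"ax": 0,"ay": 0,"az": 0,"hand": 0.2},
    {"x": 0.1136,"y": -0.1442,"z": -0.071,"ax": 0,"ay": 0,"az": 0,"hand": 0.2},
    {"x": 0.1136,"y": -0.1442,"z": -0.071,"ax": 0,"ay": 0,"az": 0,"hand": 0.2}
  ]
}}

```text
time_s: 1.35
eef_pos: [426.8, 128.4, 121.3]
ee_rot: [0.696, 0.124, 0.696, -0.124]
force: [0.5, 0.1, 0.4]
grip_width: 0.596
```

```bash
python3 - <<'E'
from h import *
for n in("top","side"): cv2.imwrite(f"pics/{n}1.png",viewer.capture(n))
p,M=pose();print(p,M.round(3),ctrl.sense()["grip_width"],ctrl.sense()["joints"].round(2))
a=cv2.imread("pics/top1.png")[180:300,180:340];b=cv2.imread("pics/side1.png")[190:310,210:370]
cv2.imwrite("pics/c1.png",cv2.resize(np.hstack([a,b]),(800,300)))
E
```

```text
[426.57833004 129.32012531 121.91470015] [[ 0.     0.343  0.939]
 [ 0.     0.939 -0.343]
 [-1.     0.     0.   ]] 0.5990989276086184 [ 0.03  0.27  1.87  0.    1.   -1.19]
```

View pics/c1.png

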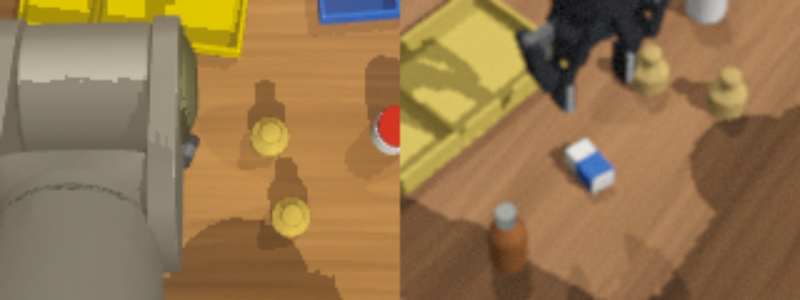

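{"api": "carry_out", "payload": {
  "targets": [
    {"x": 0,"y": 0,"z": -0.05,"ax": 0,"ay": 0,"az": 0,"hand": 0.2},
    {"x": 0,"y": 0,"z": -0.05,"ax": 0,"ay": 0,"az": 0,"hand": 0.2},
    {"x": 0,"y": 0,"z": -0.05,"ax": 0,"ay": 0,"az": 0,"hand": 0.2}
  ]
}}

```text
time_s: 1.82
eef_pos: [427.5, 129.0, 73.0]
ee_rot: [0.697, 0.123, 0.696, -0.123]
force: [-0.5, -0.6, -0.3]
grip_width: 0.598
```

{"api": "carry_out", "payload": {
  "targets": [
    {"x": 0.0018,"y": -0.0035,"z": -0.045,"ax": 0,"ay": 0,"az": 0,"hand": 0.2},
    {"x": 0.0018,"y": -0.0035,"z": -0.069,"ax": 0,"ay": 0,"az": 0,"hand": 0.2},
    {"x": 0.0018,"y": -0.0035,"z": -0.069,"ax": 0,"ay": 0,"az": 0,"hand": 0.2},
    {"x": 0.0018,"y": -0.0035,"z": -0.069,"ax": 0,"ay": 0,"az": 0,"hand": -1},
    {"x": 0.0018,"y": -0.0035,"z": -0.069,"ax": 0,"ay": 0,"az": 0,"hand": -1}
  ]
}}

```text
time_s: 2.45
eef_pos: [430.0, 125.0, 4.2]
ee_rot: [0.697, 0.124, 0.695, -0.123]
force: [-1.5, -0.4, 6.7]
grip_width: 0.272
```

{"api": "carry_out", "payload": {
  "targets": [
    {"x": 0,"y": 0,"z": 0,"ax": 0,"ay": 0,"az": 0,"hand": -1},
    {"x": 0,"y": 0,"z": 0,"ax": 0,"ay": 0,"az": 0,"hand": -1}
  ]
}}

```text
time_s: 2.7
eef_pos: [430.0, 125.0, 4.2]
ee_rot: [0.697, 0.124, 0.695, -0.123]
force: [-0.5, 0.6, 7.5]
grip_width: 0.272
```

{"api": "carry_out", "payload": {
  "targets": [
    {"x": 0,"y": 0,"z": 0.06,"ax": 0,"ay": 0,"az": 0,"hand": -1},
    {"x": 0.06,"y": -0.001,"z": 0.06,"ax": 0,"ay": 0,"az": 0.1,"hand": -1},
    {"x": 0.12,"y": -0.002,"z": 0.06,"ax": 0,"ay": 0,"az": 0.22,"hand": -1},
    {"x": 0.173,"y": -0.0025,"z": 0.06,"ax": 0,"ay": 0,"az": 0.22,"hand": -1},
    {"x": 0.173,"y": -0.0025,"z": 0.06,"ax": 0,"ay": 0,"az": 0.22,"hand": -1}
  ]
}}

```text
time_s: 3.32
eef_pos: [604.5, 122.0, 63.2]
ee_rot: [0.707, 0.047, 0.704, -0.047]
force: [-0.9, 0.8, -0.4]
grip_width: 0.271
```

```bash
python3 - <<'E'
from h import *
for n in("side",): cv2.imwrite(f"pics/{n}2.png",viewer.capture(n))
s=ctrl.sense();print(s["eef_pos"],s["force"],s["grip_width"])
b=cv2.imread("pics/side2.png")[130:330,150:350]
cv2.imwrite("pics/c2.png",cv2.resize(b,(500,500)))
E
```

```text
[602.56654046 122.30984731  62.94921521] [ 0.18597494 -0.35483747 -0.93035291] 0.27148398886304503
```

View pics/c2.png

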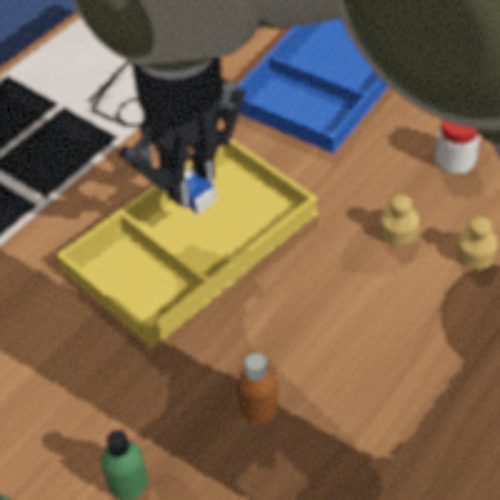

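The eraser is held over the yellow large compartment, at crop (197,188). Lowering and releasing it.

{"api": "carry_out", "payload": {
  "targets": [
    {"x": 0,"y": 0,"z": -0.04,"ax": 0,"ay": 0,"az": 0,"hand": -1},
    {"x": 0,"y": 0,"z": -0.053,"ax": 0,"ay": 0,"az": 0,"hand": -1},
    {"x": 0,"y": 0,"z": -0.053,"ax": 0,"ay": 0,"az": 0,"hand": -1},
    {"x": 0,"y": 0,"z": -0.053,"ax": 0,"ay": 0,"az": 0,"hand": -0.05},
    {"x": 0,"y": 0,"z": -0.053,"ax": 0,"ay": 0,"az": 0,"hand": -0.05}
  ]
}}

```text
time_s: 4.0
eef_pos: [602.0, 122.4, 10.2]
ee_rot: [0.706, 0.047, 0.705, -0.047]
force: [0.4, -0.1, 0.4]
grip_width: 0.476
```

{"api": "carry_out", "payload": {
  "targets": [
    {"x": 0,"y": 0,"z": 0.04,"ax": 0,"ay": 0,"az": 0,"hand": -0.05},
    {"x": 0,"y": 0,"z": 0.09,"ax": 0,"ay": 0,"az": 0,"hand": 0},
    {"x": -0.03,"y": -0.05,"z": 0.09,"ax": 0,"ay": 0,"az": 0.06,"hand": 0.2},
    {"x": -0.06,"y": -0.1,"z": 0.09,"ax": 0,"ay": 0,"az": 0.06,"hand": 0.2},
    {"x": -0.09,"y": -0.15,"z": 0.09,"ax": 0,"ay": 0,"az": 0.06,"hand": 0.2}
  ]
}}

```text
time_s: 4.62
eef_pos: [510.9, -28.9, 100.0]
ee_rot: [0.707, 0.025, 0.706, -0.025]
force: [1.0, 0.0, -0.6]
grip_width: 0.597
```

{"api": "carry_out", "payload": {
  "targets": [
    {"x": -0.025,"y": -0.052,"z": 0,"ax": 0,"ay": 0,"az": 0,"hand": 0.1},
    {"x": -0.05,"y": -0.104,"z": 0,"ax": 0,"ay": 0,"az": 0,"hand": 0.1},
    {"x": -0.075,"y": -0.156,"z": 0,"ax": 0,"ay": 0,"az": 0,"hand": 0.1},
    {"x": -0.1,"y": -0.207,"z": 0,"ax": 0,"ay": 0,"az": 0,"hand": 0.1},
    {"x": -0.1,"y": -0.207,"z": -0.04,"ax": 0,"ay": 0,"az": 0,"hand": 0.1}
  ]
}}

```text
time_s: 5.25
eef_pos: [412.0, -239.0, 61.4]
ee_rot: [0.708, 0.025, 0.705, -0.029]
force: [0.8, 1.1, -0.6]
grip_width: 0.555
```

```bash
python3 - <<'E'
from h import *
for n in("side","top"): cv2.imwrite(f"pics/{n}3.png",viewer.capture(n))
s=ctrl.sense();print(s["eef_pos"],s["ee_rot"],s["grip_width"])
a=cv2.imread("pics/side3.png")[120:270,240:440];b=cv2.imread("pics/top3.png")[130:280,180:380]
cv2.imwrite("pics/c3.png",cv2.resize(np.hstack([a,b]),(800,300)))
E
```

```text
[ 410.08849096 -233.97535794   57.30334029] [ 0.70517859  0.02733183  0.70807205 -0.02470026] 0.5503066555570869
```

View pics/c3.png

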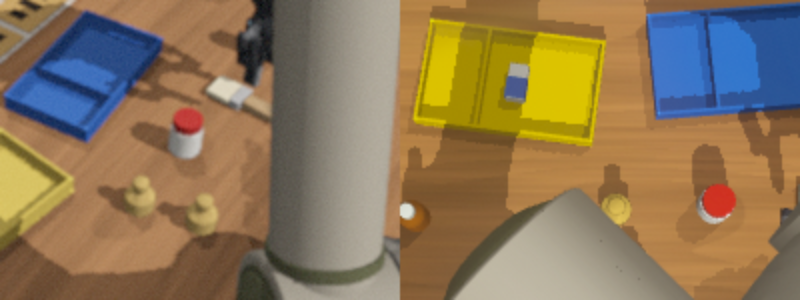

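The eraser lies flat in the yellow large compartment, at crop (517,82). Now the brush.

{"api": "carry_out", "payload": {
  "targets": [
    {"x": 0.001,"y": -0.0015,"z": -0.04,"ax": 0,"ay": 0,"az": 0,"hand": 0.1},
    {"x": 0.001,"y": -0.0015,"z": -0.0545,"ax": 0,"ay": 0,"az": 0,"hand": 0.1},
    {"x": 0.001,"y": -0.0015,"z": -0.0545,"ax": 0,"ay": 0,"az": 0,"hand": 0.1},
    {"x": 0.001,"y": -0.0015,"z": -0.0545,"ax": 0,"ay": 0,"az": 0,"hand": -1},
    {"x": 0.001,"y": -0.0015,"z": -0.0545,"ax": 0,"ay": 0,"az": 0,"hand": -1}
  ]
}}

```text
time_s: 5.98
eef_pos: [413.5, -236.5, 6.4]
ee_rot: [0.707, 0.025, 0.706, -0.026]
force: [-0.2, 1.7, 5.8]
grip_width: 0.245
```

{"api": "carry_out", "payload": {
  "targets": [
    {"x": 0,"y": 0,"z": 0,"ax": 0,"ay": 0,"az": 0,"hand": -1},
    {"x": 0,"y": 0,"z": 0,"ax": 0,"ay": 0,"az": 0,"hand": -1}
  ]
}}

```text
time_s: 6.22
eef_pos: [413.6, -236.5, 6.4]
ee_rot: [0.707, 0.025, 0.706, -0.026]
force: [-0.4, 1.2, 7.2]
grip_width: 0.246
```

{"api": "carry_out", "payload": {
  "targets": [
    {"x": 0,"y": 0,"z": 0.06,"ax": 0,"ay": 0,"az": 0,"hand": -1},
    {"x": 0.055,"y": 0.012,"z": 0.07,"ax": 0,"ay": 0,"az": 0.05,"hand": -1},
    {"x": 0.11,"y": 0.024,"z": 0.07,"ax": 0,"ay": 0,"az": 0.15,"hand": -1},
    {"x": 0.165,"y": 0.036,"z": 0.07,"ax": 0,"ay": 0,"az": 0.155,"hand": -1},
    {"x": 0.21,"y": 0.048,"z": 0.07,"ax": 0,"ay": 0,"az": 0.155,"hand": -1}
  ]
}}

```text
time_s: 6.85
eef_pos: [624.9, -187.4, 76.1]
ee_rot: [0.707, -0.03, 0.706, 0.029]
force: [0.1, -0.5, -0.7]
grip_width: 0.244
```

```bash
python3 - <<'E'
from h import *
for n in("side","top"): cv2.imwrite(f"pics/{n}4.png",viewer.capture(n))
s=ctrl.sense();print(s["eef_pos"],s["ee_rot"],s["grip_width"],s["force"])
a=cv2.imread("pics/side4.png")[100:220,220:380];b=cv2.imread("pics/top4.png")[100:220,280:440]
cv2.imwrite("pics/c4.png",cv2.resize(np.hstack([a,b]),(800,300)))
E
```

```text
[ 625.95176693 -186.40699028   75.48498081] [ 0.70732867 -0.03073581  0.7055702   0.03020207] 0.24433540637597928 [ 0.5700832   0.62654352 -0.81621303]
```

View pics/c4.png

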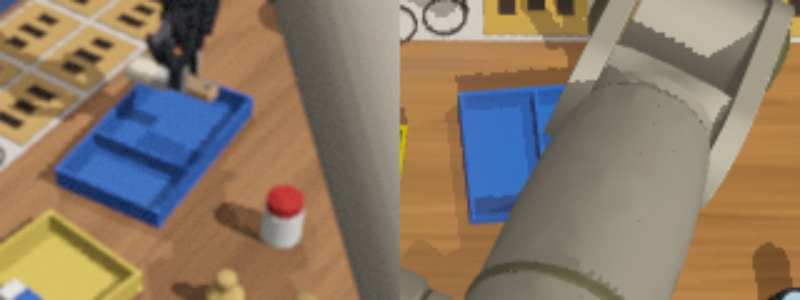

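The brush is held level over the blue large compartment. Lowering and releasing it.

{"api": "carry_out", "payload": {
  "targets": [
    {"x": -0.002,"y": -0.002,"z": -0.04,"ax": 0,"ay": 0,"az": 0,"hand": -1},
    {"x": -0.002,"y": -0.002,"z": -0.063,"ax": 0,"ay": 0,"az": 0,"hand": -1},
    {"x": -0.002,"y": -0.002,"z": -0.063,"ax": 0,"ay": 0,"az": 0,"hand": -1},
    {"x": -0.002,"y": -0.002,"z": -0.063,"ax": 0,"ay": 0,"az": 0,"hand": -0.1},
    {"x": -0.002,"y": -0.002,"z": -0.063,"ax": 0,"ay": 0,"az": 0,"hand": -0.1}
  ]
}}

```text
time_s: 7.58
eef_pos: [621.0, -190.4, 12.9]
ee_rot: [0.707, -0.03, 0.706, 0.029]
force: [1.1, 1.3, 0.3]
grip_width: 0.451
```

{"api": "carry_out", "payload": {
  "targets": [
    {"x": 0,"y": 0,"z": 0.05,"ax": 0,"ay": 0,"az": 0,"hand": -0.1},
    {"x": 0,"y": 0,"z": 0.1,"ax": 0,"ay": 0,"az": -0.18,"hand": 0.3},
    {"x": -0.04,"y": -0.04,"z": 0.1,"ax": 0,"ay": 0,"az": -0.36,"hand": 0.3},
    {"x": -0.08,"y": -0.08,"z": 0.1,"ax": 0,"ay": 0,"az": -0.54,"hand": 0.3},
    {"x": -0.12,"y": -0.12,"z": 0.1,"ax": 0,"ay": 0,"az": -0.72,"hand": 0.3}
  ]
}}

```text
time_s: 8.2
eef_pos: [499.6, -311.2, 112.7]
ee_rot: [0.671, 0.223, 0.671, -0.223]
force: [0.9, -0.7, -0.0]
grip_width: 0.652
```

{"api": "carry_out", "payload": {
  "targets": [
    {"x": -0.01,"y": -0.015,"z": 0,"ax": 0,"ay": 0,"az": -0.18,"hand": 0.5},
    {"x": -0.0275,"y": -0.04,"z": 0,"ax": 0,"ay": 0,"az": -0.36,"hand": 0.5},
    {"x": -0.0275,"y": -0.04,"z": 0,"ax": 0,"ay": 0,"az": -0.54,"hand": 0.5},
    {"x": -0.0275,"y": -0.04,"z": 0,"ax": 0,"ay": 0,"az": -0.72,"hand": 0.5},
    {"x": -0.0275,"y": -0.04,"z": -0.03,"ax": 0,"ay": 0,"az": -0.9,"hand": 0.5}
  ]
}}

```text
time_s: 8.82
eef_pos: [474.2, -351.2, 84.0]
ee_rot: [0.509, 0.493, 0.505, -0.493]
force: [-0.3, 0.2, -0.6]
grip_width: 0.754
```

```bash
python3 - <<'E'
from h import *
for n in("side","top"): cv2.imwrite(f"pics/{n}5.png",viewer.capture(n))
s=ctrl.sense();print(s["eef_pos"],s["ee_rot"],s["grip_width"],s["force"],s["joints"].round(2))
a=cv2.imread("pics/side5.png")[90:210,280:440];b=cv2.imread("pics/top5.png")[120:240,280:440]
cv2.imwrite("pics/c5.png",cv2.resize(np.hstack([a,b]),(800,300)))
E
```

```text
[ 472.29997201 -349.06080679   79.96539787] [ 0.50650626  0.49186373  0.509692   -0.4916661 ] 0.7466141924476518 [ 0.05528205  0.89795772 -0.01162677] [-0.84  0.6   1.48 -0.    1.07 -0.87]
```

View pics/c5.png

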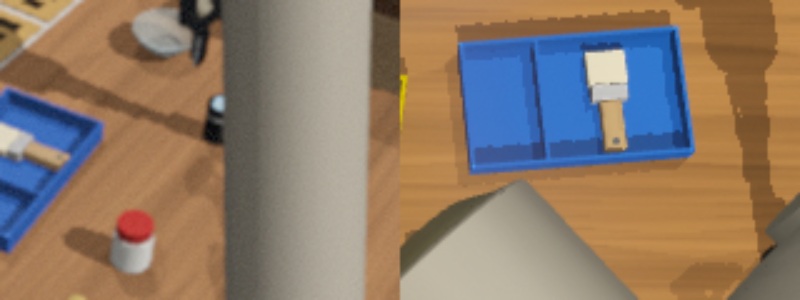

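The brush lies flat in the blue large compartment. Now the loupe.

{"api": "carry_out", "payload": {
  "targets": [
    {"x": 0,"y": -0.002,"z": -0.045,"ax": 0,"ay": 0,"az": 0,"hand": 0.5},
    {"x": 0,"y": -0.002,"z": -0.069,"ax": 0,"ay": 0,"az": 0,"hand": 0.5},
    {"x": 0,"y": -0.002,"z": -0.069,"ax": 0,"ay": 0,"az": 0,"hand": 0.5},
    {"x": 0,"y": -0.002,"z": -0.069,"ax": 0,"ay": 0,"az": 0,"hand": -1},
    {"x": 0,"y": -0.002,"z": -0.069,"ax": 0,"ay": 0,"az": 0,"hand": -1}
  ]
}}

```text
time_s: 9.55
eef_pos: [474.1, -352.8, 14.9]
ee_rot: [0.51, 0.491, 0.508, -0.491]
force: [-0.7, 0.5, 5.1]
grip_width: 0.413
```

{"api": "carry_out", "payload": {
  "targets": [
    {"x": 0,"y": 0,"z": 0,"ax": 0,"ay": 0,"az": 0,"hand": -1},
    {"x": 0,"y": 0,"z": 0,"ax": 0,"ay": 0,"az": 0,"hand": -1}
  ]
}}

```text
time_s: 9.8
eef_pos: [474.1, -352.8, 14.9]
ee_rot: [0.51, 0.491, 0.508, -0.491]
force: [-1.3, 0.9, 7.6]
grip_width: 0.41
```

{"api": "carry_out", "payload": {
  "targets": [
    {"x": 0,"y": 0,"z": 0.06,"ax": 0,"ay": 0,"az": 0,"hand": -1},
    {"x": 0.01,"y": 0.04,"z": 0.09,"ax": 0,"ay": 0,"az": 0,"hand": -1},
    {"x": 0.026,"y": 0.095,"z": 0.09,"ax": 0,"ay": 0,"az": -0.1,"hand": -1},
    {"x": 0.042,"y": 0.15,"z": 0.09,"ax": 0,"ay": 0,"az": -0.155,"hand": -1},
    {"x": 0.058,"y": 0.205,"z": 0.09,"ax": 0,"ay": 0,"az": -0.155,"hand": -1}
  ]
}}

```text
time_s: 10.42
eef_pos: [531.8, -145.5, 103.9]
ee_rot: [0.469, 0.53, 0.468, -0.529]
force: [0.8, -0.4, 0.1]
grip_width: 0.413
```

{"api": "carry_out", "payload": {
  "targets": [
    {"x": 0.016,"y": 0.055,"z": 0,"ax": 0,"ay": 0,"az": 0,"hand": -1},
    {"x": 0.032,"y": 0.11,"z": 0,"ax": 0,"ay": 0,"az": 0,"hand": -1},
    {"x": 0.048,"y": 0.165,"z": 0,"ax": 0,"ay": 0,"az": 0,"hand": -1},
    {"x": 0.062,"y": 0.205,"z": 0,"ax": 0,"ay": 0,"az": 0,"hand": -1},
    {"x": 0.062,"y": 0.205,"z": -0.03,"ax": 0,"ay": 0,"az": 0,"hand": -1}
  ]
}}

```text
time_s: 11.05
eef_pos: [595.3, 60.6, 75.2]
ee_rot: [0.472, 0.53, 0.469, -0.527]
force: [0.3, -1.3, -1.8]
grip_width: 0.413
```

```bash
python3 - <<'E'
from h import *
for n in("side","top"): cv2.imwrite(f"pics/{n}6.png",viewer.capture(n))
s=ctrl.sense();print(s["eef_pos"],s["ee_rot"],s["grip_width"],s["force"],s["joints"].round(2))
a=cv2.imread("pics/side6.png")[130:270,170:360];b=cv2.imread("pics/top6.png")[130:270,160:350]
cv2.imwrite("pics/c6.png",cv2.resize(np.hstack([a,b]),(800,300)))
E
```

```text
[591.9061414   58.62648061  70.96274246] [-0.46811827 -0.52784007 -0.47043648  0.53003742] 0.4142155076035271 [-0.8204554  -0.87607096 -0.86305475] [-0.1   0.63  1.46 -0.    1.06  0.02]
```

View pics/c6.png

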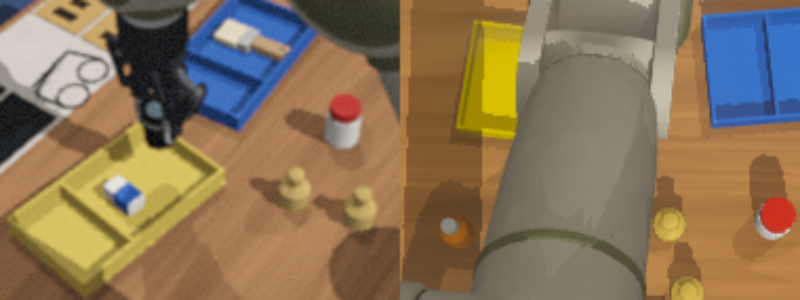

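{"api": "carry_out", "payload": {
  "targets": [
    {"x": 0.002,"y": 0,"z": -0.035,"ax": 0,"ay": 0,"az": 0,"hand": -1},
    {"x": 0.002,"y": 0,"z": -0.0505,"ax": 0,"ay": 0,"az": 0,"hand": -1},
    {"x": 0.002,"y": 0,"z": -0.0505,"ax": 0,"ay": 0,"az": 0,"hand": -1},
    {"x": 0.002,"y": 0,"z": -0.0505,"ax": 0,"ay": 0,"az": 0,"hand": 0.2},
    {"x": 0.002,"y": 0,"z": -0.0505,"ax": 0,"ay": 0,"az": 0,"hand": 0.2}
  ]
}}

```text
time_s: 11.78
eef_pos: [596.0, 57.8, 23.7]
ee_rot: [0.469, 0.53, 0.468, -0.529]
force: [1.1, 0.4, -0.4]
grip_width: 0.6
```

{"api": "carry_out", "payload": {
  "targets": [
    {"x": 0,"y": 0,"z": 0.05,"ax": 0,"ay": 0,"az": 0,"hand": 0.2},
    {"x": 0,"y": 0,"z": 0.09,"ax": 0,"ay": 0,"az": 0.12,"hand": 0.4},
    {"x": -0.04,"y": -0.04,"z": 0.09,"ax": 0,"ay": 0,"az": 0.12,"hand": 0.5},
    {"x": -0.08,"y": -0.08,"z": 0.09,"ax": 0,"ay": 0,"az": 0.12,"hand": 0.5},
    {"x": -0.12,"y": -0.12,"z": 0.09,"ax": 0,"ay": 0,"az": 0.12,"hand": 0.5}
  ]
}}

```text
time_s: 12.4
eef_pos: [474.3, -63.2, 113.3]
ee_rot: [0.5, 0.5, 0.499, -0.5]
force: [1.3, -0.3, 0.1]
grip_width: 0.754
```

{"api": "carry_out", "payload": {
  "targets": [
    {"x": -0.024,"y": -0.0535,"z": 0,"ax": 0,"ay": 0,"az": 0,"hand": 0.6},
    {"x": -0.024,"y": -0.0535,"z": -0.04,"ax": 0,"ay": 0,"az": 0,"hand": 0.6},
    {"x": -0.024,"y": -0.0535,"z": -0.04,"ax": 0,"ay": 0,"az": 0,"hand": 0.6},
    {"x": -0.024,"y": -0.0535,"z": -0.04,"ax": 0,"ay": 0,"az": 0,"hand": 0.6}
  ]
}}

```text
time_s: 12.9
eef_pos: [452.1, -115.5, 73.7]
ee_rot: [0.501, 0.5, 0.499, -0.5]
force: [0.2, 0.6, 0.2]
grip_width: 0.801
```

```bash
python3 - <<'E'
from h import *
for n in("side","top"): cv2.imwrite(f"pics/{n}7.png",viewer.capture(n))
s=ctrl.sense();print(s["eef_pos"],s["ee_rot"],s["grip_width"],s["force"],s["joints"].round(2))
a=cv2.imread("pics/side7.png")[130:270,170:360];b=cv2.imread("pics/top7.png")[130:270,180:370]
cv2.imwrite("pics/c7.png",cv2.resize(np.hstack([a,b]),(800,300)))
E
```

```text
[ 452.25018432 -115.42333005   73.77624171] [ 0.50081452  0.50016798  0.49930544 -0.4997108 ] 0.8001958942155755 [ 0.37408785  0.62455157 -0.23629716] [-0.5   0.39  1.86  0.    0.89 -0.5 ]
```

View pics/c7.png

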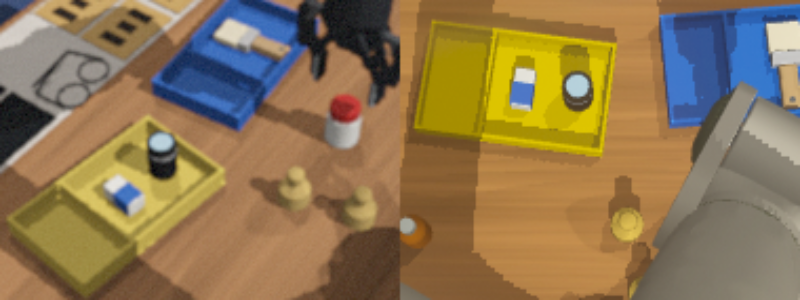

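The loupe stands upright in yellow beside the level eraser. Now grasping the jar.

{"api": "carry_out", "payload": {
  "targets": [
    {"x": -0.0015,"y": -0.001,"z": -0.04,"ax": 0,"ay": 0,"az": 0,"hand": 0.6},
    {"x": -0.0015,"y": -0.001,"z": -0.061,"ax": 0,"ay": 0,"az": 0,"hand": 0.6},
    {"x": -0.0015,"y": -0.001,"z": -0.061,"ax": 0,"ay": 0,"az": 0,"hand": 0.6},
    {"x": -0.0015,"y": -0.001,"z": -0.061,"ax": 0,"ay": 0,"az": 0,"hand": -1},
    {"x": -0.0015,"y": -0.001,"z": -0.061,"ax": 0,"ay": 0,"az": 0,"hand": -1}
  ]
}}

```text
time_s: 13.62
eef_pos: [450.7, -116.9, 12.9]
ee_rot: [0.501, 0.5, 0.499, -0.5]
force: [0.1, 1.9, 4.4]
grip_width: 0.482
```

{"api": "carry_out", "payload": {
  "targets": [
    {"x": 0,"y": 0,"z": 0,"ax": 0,"ay": 0,"az": 0,"hand": -1},
    {"x": 0,"y": 0,"z": 0,"ax": 0,"ay": 0,"az": 0,"hand": -1}
  ]
}}

```text
time_s: 13.88
eef_pos: [450.7, -116.9, 12.9]
ee_rot: [0.501, 0.5, 0.499, -0.5]
force: [-0.9, 1.3, 5.7]
grip_width: 0.482
```

{"api": "carry_out", "payload": {
  "targets": [
    {"x": 0,"y": 0,"z": 0.06,"ax": 0,"ay": 0,"az": 0,"hand": -1},
    {"x": 0.01,"y": 0.025,"z": 0.1,"ax": 0,"ay": 0,"az": 0,"hand": -1},
    {"x": 0.036,"y": 0.075,"z": 0.1,"ax": 0,"ay": 0,"az": -0.05,"hand": -1},
    {"x": 0.062,"y": 0.125,"z": 0.1,"ax": 0,"ay": 0,"az": -0.125,"hand": -1},
    {"x": 0.088,"y": 0.175,"z": 0.1,"ax": 0,"ay": 0,"az": -0.125,"hand": -1}
  ]
}}

```text
time_s: 14.5
eef_pos: [538.7, 60.1, 112.7]
ee_rot: [0.468, 0.531, 0.467, -0.53]
force: [-0.1, -0.2, -0.5]
grip_width: 0.481
```

{"api": "carry_out", "payload": {
  "targets": [
    {"x": 0.025,"y": 0.05,"z": 0,"ax": 0,"ay": 0,"az": 0,"hand": -1},
    {"x": 0.05,"y": 0.1,"z": 0,"ax": 0,"ay": 0,"az": 0,"hand": -1},
    {"x": 0.074,"y": 0.145,"z": 0,"ax": 0,"ay": 0,"az": 0,"hand": -1},
    {"x": 0.074,"y": 0.145,"z": 0,"ax": 0,"ay": 0,"az": 0,"hand": -1},
    {"x": 0.074,"y": 0.145,"z": -0.04,"ax": 0,"ay": 0,"az": 0,"hand": -1}
  ]
}}

```text
time_s: 15.12
eef_pos: [613.5, 203.7, 74.3]
ee_rot: [0.469, 0.532, 0.466, -0.528]
force: [0.0, 0.1, -1.8]
grip_width: 0.481
```

{"api": "carry_out", "payload": {
  "targets": [
    {"x": 0,"y": 0,"z": 0,"ax": 0,"ay": 0,"az": 0,"hand": -1},
    {"x": 0,"y": 0,"z": 0,"ax": 0,"ay": 0,"az": 0,"hand": -1}
  ]
}}

```text
time_s: 15.38
eef_pos: [612.5, 202.9, 73.3]
ee_rot: [0.468, 0.531, 0.467, -0.53]
force: [0.3, 0.6, -0.1]
grip_width: 0.479
```

```bash
python3 - <<'E'
from h import *
for n in("side","top"): cv2.imwrite(f"pics/{n}8.png",viewer.capture(n))
s=ctrl.sense();print(s["eef_pos"],s["ee_rot"],s["grip_width"],s["force"],s["joints"].round(2))
a=cv2.imread("pics/side8.png")[130:270,150:340];b=cv2.imread("pics/top8.png")[130:270,160:350]
cv2.imwrite("pics/c8.png",cv2.resize(np.hstack([a,b]),(800,300)))
E
```

```text
[612.65583847 203.12218178  73.45305114] [ 0.46797746  0.53139597  0.46685594 -0.52977444] 0.48267498304007356 [-0.27177467 -1.23921401 -0.79997582] [ 0.14  0.72  1.28 -0.    1.13  0.27]
```

View pics/c8.png

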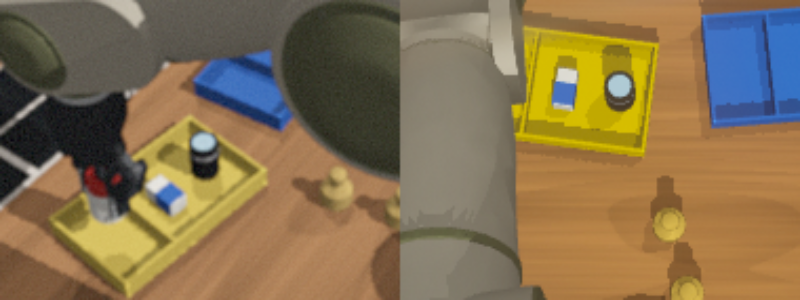

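{"api": "carry_out", "payload": {
  "targets": [
    {"x": 0,"y": 0,"z": -0.03,"ax": 0,"ay": 0,"az": 0,"hand": -1},
    {"x": 0,"y": 0,"z": -0.045,"ax": 0,"ay": 0,"az": 0,"hand": -1},
    {"x": 0,"y": 0,"z": -0.052,"ax": 0,"ay": 0,"az": 0,"hand": -1},
    {"x": 0,"y": 0,"z": -0.056,"ax": 0,"ay": 0,"az": 0,"hand": -1},
    {"x": 0,"y": 0,"z": -0.056,"ax": 0,"ay": 0,"az": 0,"hand": -1}
  ]
}}

```text
time_s: 16.1
eef_pos: [612.5, 203.5, 17.9]
ee_rot: [0.468, 0.531, 0.467, -0.53]
force: [-5.4, -1.2, 10.5]
grip_width: 0.487
```

{"api": "carry_out", "payload": {
  "targets": [
    {"x": 0,"y": 0,"z": 0,"ax": 0,"ay": 0,"az": 0,"hand": -1}
  ]
}}

```text
time_s: 16.23
eef_pos: [612.5, 203.5, 17.9]
ee_rot: [0.468, 0.531, 0.467, -0.53]
force: [-5.6, -1.9, 9.2]
grip_width: 0.48
```

{"api": "carry_out", "payload": {
  "targets": [
    {"x": 0,"y": 0,"z": 0,"ax": 0,"ay": 0,"az": 0,"hand": 0.3},
    {"x": 0,"y": 0,"z": 0,"ax": 0,"ay": 0,"az": 0,"hand": 0.3},
    {"x": 0,"y": 0,"z": 0.01,"ax": 0,"ay": 0,"az": 0,"hand": 0.3},
    {"x": 0,"y": 0,"z": 0.05,"ax": 0,"ay": 0,"az": 0,"hand": 0.3},
    {"x": 0,"y": 0,"z": 0.1,"ax": 0,"ay": 0,"az": 0.1,"hand": 0.3}
  ]
}}

```text
time_s: 16.85
eef_pos: [611.5, 203.3, 116.6]
ee_rot: [-0.494, -0.506, -0.494, 0.506]
force: [0.3, -0.8, 0.1]
grip_width: 0.648
```

{"api": "carry_out", "payload": {
  "targets": [
    {"x": -0.06,"y": 0.013,"z": 0,"ax": 0,"ay": 0,"az": 0.1,"hand": 0.5},
    {"x": -0.12,"y": 0.026,"z": 0,"ax": 0,"ay": 0,"az": 0.1,"hand": 0.5},
    {"x": -0.178,"y": 0.039,"z": 0,"ax": 0,"ay": 0,"az": 0.1,"hand": 0.5},
    {"x": -0.178,"y": 0.039,"z": -0.02,"ax": 0,"ay": 0,"az": 0.1,"hand": 0.5},
    {"x": -0.178,"y": 0.039,"z": -0.02,"ax": 0,"ay": 0,"az": 0.1,"hand": 0.5}
  ]
}}

```text
time_s: 17.48
eef_pos: [433.5, 242.4, 95.5]
ee_rot: [0.518, 0.481, 0.518, -0.481]
force: [0.4, -1.1, -0.5]
grip_width: 0.751
```

{"api": "carry_out", "payload": {
  "targets": [
    {"x": 0,"y": 0,"z": 0,"ax": 0,"ay": 0,"az": 0,"hand": 0.5},
    {"x": 0,"y": 0,"z": 0,"ax": 0,"ay": 0,"az": 0,"hand": 0.5}
  ]
}}

```text
time_s: 17.73
eef_pos: [434.6, 242.3, 96.0]
ee_rot: [0.518, 0.482, 0.518, -0.481]
force: [-0.2, 0.9, 0.5]
grip_width: 0.754
```

```bash
python3 - <<'E'
from h import *
for n in("side","top"): cv2.imwrite(f"pics/{n}9.png",viewer.capture(n))
s=ctrl.sense();print(s["eef_pos"],s["ee_rot"],s["grip_width"],s["force"],s["joints"].round(2))
a=cv2.imread("pics/side9.png")[150:310,150:370];b=cv2.imread("pics/top9.png")[110:270,150:370]
cv2.imwrite("pics/c9.png",cv2.resize(np.hstack([a,b]),(800,291)))
E
```

```text
[434.3003402  242.27585639  95.77346511] [ 0.51815477  0.48140836  0.51797648 -0.48110498] 0.7523843687955528 [ 0.04516997 -0.83985245  0.21996634] [0.27 0.41 1.75 0.   0.98 0.2 ]
```

View pics/c9.png

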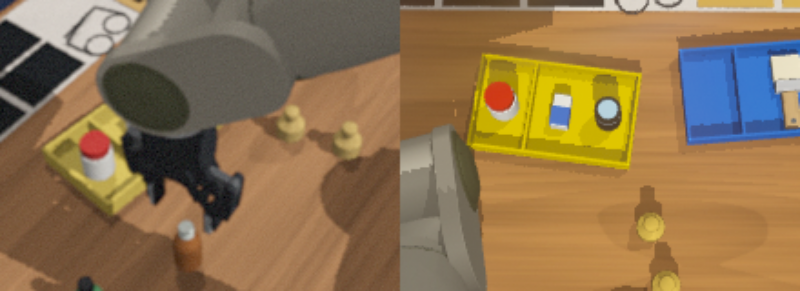

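The jar stands in the yellow small compartment. Now the amber bottle.

{"api": "carry_out", "payload": {
  "targets": [
    {"x": 0.0003,"y": 0,"z": -0.05,"ax": 0,"ay": 0,"az": 0,"hand": 0.5},
    {"x": 0.0003,"y": 0,"z": -0.085,"ax": 0,"ay": 0,"az": 0,"hand": 0.5},
    {"x": 0.0003,"y": 0,"z": -0.085,"ax": 0,"ay": 0,"az": 0,"hand": 0.5},
    {"x": 0.0003,"y": 0,"z": -0.085,"ax": 0,"ay": 0,"az": 0,"hand": -1},
    {"x": 0.0003,"y": 0,"z": -0.085,"ax": 0,"ay": 0,"az": 0,"hand": -1}
  ]
}}

```text
time_s: 18.45
eef_pos: [435.2, 242.6, 12.2]
ee_rot: [0.519, 0.482, 0.518, -0.48]
force: [-0.8, 1.0, 4.5]
grip_width: 0.388
```

{"api": "carry_out", "payload": {
  "targets": [
    {"x": 0,"y": 0,"z": 0,"ax": 0,"ay": 0,"az": 0,"hand": -1},
    {"x": 0,"y": 0,"z": 0,"ax": 0,"ay": 0,"az": 0,"hand": -1}
  ]
}}

```text
time_s: 18.7
eef_pos: [435.2, 242.7, 12.2]
ee_rot: [0.519, 0.482, 0.518, -0.48]
force: [-1.3, -0.3, 7.0]
grip_width: 0.384
```

{"api": "carry_out", "payload": {
  "targets": [
    {"x": 0,"y": 0,"z": 0.06,"ax": 0,"ay": 0,"az": 0,"hand": -1},
    {"x": 0.012,"y": -0.02,"z": 0.1,"ax": 0,"ay": 0,"az": 0.01,"hand": -1},
    {"x": 0.04,"y": -0.068,"z": 0.1,"ax": 0,"ay": 0,"az": 0.01,"hand": -1},
    {"x": 0.068,"y": -0.116,"z": 0.1,"ax": 0,"ay": 0,"az": 0.01,"hand": -1},
    {"x": 0.096,"y": -0.164,"z": 0.1,"ax": 0,"ay": 0,"az": 0.01,"hand": -1}
  ]
}}

```text
time_s: 19.32
eef_pos: [531.1, 76.8, 111.7]
ee_rot: [0.521, 0.479, 0.52, -0.478]
force: [0.8, -0.0, -0.3]
grip_width: 0.386
```

{"api": "carry_out", "payload": {
  "targets": [
    {"x": 0.028,"y": -0.048,"z": 0,"ax": 0,"ay": 0,"az": 0,"hand": -1},
    {"x": 0.056,"y": -0.096,"z": 0,"ax": 0,"ay": 0,"az": 0,"hand": -1},
    {"x": 0.084,"y": -0.144,"z": 0,"ax": 0,"ay": 0,"az": 0,"hand": -1},
    {"x": 0.0955,"y": -0.1583,"z": 0,"ax": 0,"ay": 0,"az": 0,"hand": -1},
    {"x": 0.0955,"y": -0.1583,"z": -0.04,"ax": 0,"ay": 0,"az": 0,"hand": -1}
  ]
}}

```text
time_s: 19.95
eef_pos: [628.1, -82.1, 73.4]
ee_rot: [0.523, 0.48, 0.518, -0.478]
force: [0.3, 0.4, -1.1]
grip_width: 0.39
```

{"api": "carry_out", "payload": {
  "targets": [
    {"x": 0,"y": 0,"z": 0,"ax": 0,"ay": 0,"az": 0,"hand": -1},
    {"x": 0,"y": 0,"z": 0,"ax": 0,"ay": 0,"az": 0,"hand": -1}
  ]
}}

```text
time_s: 20.2
eef_pos: [626.3, -79.9, 72.3]
ee_rot: [0.521, 0.479, 0.52, -0.478]
force: [-0.3, -0.2, -0.4]
grip_width: 0.387
```

```bash
python3 - <<'E'
from h import *
for n in("side",): cv2.imwrite(f"pics/{n}10.png",viewer.capture(n))
s=ctrl.sense();print(s["eef_pos"],s["ee_rot"],s["grip_width"],s["force"],s["joints"].round(2))
a=cv2.imread("pics/side10.png")[80:230,200:400]
cv2.imwrite("pics/c10.png",cv2.resize(a,(600,450)))
E
```

```text
[626.45429832 -79.87346158  72.58268223] [ 0.52159164  0.47883911  0.51975366 -0.47802865] 0.38442268026936127 [ 0.03418831  0.52403537 -0.66561113] [-0.31  0.69  1.33 -0.    1.11 -0.4 ]
```

View pics/c10.png

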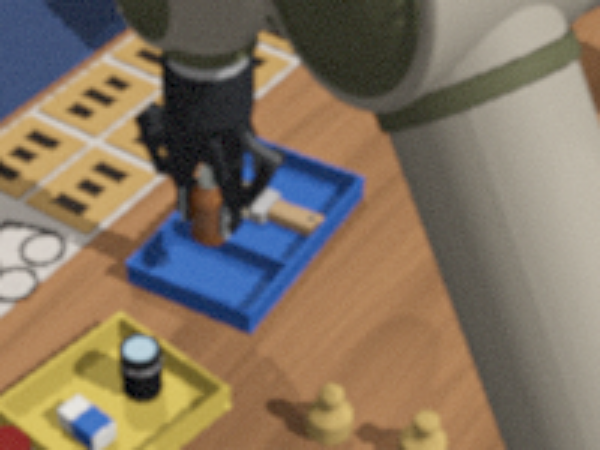

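The bottle is upright in the gripper, over the blue small compartment. Lowering it to a TCP height of about 17 mm.

{"api": "carry_out", "payload": {
  "targets": [
    {"x": 0,"y": 0,"z": -0.03,"ax": 0,"ay": 0,"az": 0,"hand": -1},
    {"x": 0,"y": 0,"z": -0.045,"ax": 0,"ay": 0,"az": 0,"hand": -1},
    {"x": 0,"y": 0,"z": -0.052,"ax": 0,"ay": 0,"az": 0,"hand": -1},
    {"x": 0,"y": 0,"z": -0.0555,"ax": 0,"ay": 0,"az": 0,"hand": -1},
    {"x": 0,"y": 0,"z": -0.0555,"ax": 0,"ay": 0,"az": 0,"hand": -1}
  ]
}}

```text
time_s: 20.88
eef_pos: [626.3, -80.0, 17.2]
ee_rot: [0.521, 0.479, 0.52, -0.478]
force: [-5.4, 0.9, 8.2]
grip_width: 0.384
```

{"api": "carry_out", "payload": {
  "targets": [
    {"x": 0,"y": 0,"z": 0,"ax": 0,"ay": 0,"az": 0,"hand": -1}
  ]
}}

```text
time_s: 21.0
eef_pos: [626.3, -80.0, 17.2]
ee_rot: [0.521, 0.479, 0.52, -0.478]
force: [-4.1, 1.3, 8.8]
grip_width: 0.389
```

{"api": "carry_out", "payload": {
  "targets": [
    {"x": 0,"y": 0,"z": 0,"ax": 0,"ay": 0,"az": 0,"hand": 0.2},
    {"x": 0,"y": 0,"z": 0,"ax": 0,"ay": 0,"az": 0,"hand": 0.2},
    {"x": 0,"y": 0,"z": 0.01,"ax": 0,"ay": 0,"az": 0,"hand": 0.2},
    {"x": 0,"y": 0,"z": 0.06,"ax": 0,"ay": 0,"az": 0,"hand": 0.2},
    {"x": 0,"y": 0,"z": 0.12,"ax": 0,"ay": 0,"az": 0,"hand": 0.2}
  ]
}}

```text
time_s: 21.62
eef_pos: [625.2, -79.8, 136.3]
ee_rot: [0.52, 0.478, 0.521, -0.479]
force: [0.4, -1.1, -0.2]
grip_width: 0.597
```

{"api": "carry_out", "payload": {
  "targets": [
    {"x": -0.04,"y": -0.045,"z": 0.02,"ax": 0,"ay": 0,"az": 0,"hand": 0.2},
    {"x": -0.08,"y": -0.09,"z": 0.02,"ax": 0,"ay": 0,"az": 0,"hand": 0.2},
    {"x": -0.12,"y": -0.135,"z": 0.02,"ax": 0,"ay": 0,"az": 0,"hand": 0.2},
    {"x": -0.16,"y": -0.18,"z": 0.02,"ax": 0,"ay": 0,"az": 0,"hand": 0.2},
    {"x": -0.2,"y": -0.225,"z": 0.02,"ax": 0,"ay": 0,"az": 0,"hand": 0.2}
  ]
}}

```text
time_s: 22.25
eef_pos: [424.4, -306.3, 155.9]
ee_rot: [0.521, 0.478, 0.52, -0.479]
force: [1.4, -0.2, 0.2]
grip_width: 0.596
```

{"api": "carry_out", "payload": {
  "targets": [
    {"x": -0.06,"y": -0.02,"z": 0,"ax": 0,"ay": 0,"az": 0,"hand": 0.2},
    {"x": -0.06,"y": -0.02,"z": 0,"ax": 0,"ay": 0,"az": 0,"hand": 0.2},
    {"x": -0.06,"y": -0.02,"z": 0,"ax": 0,"ay": 0,"az": 0,"hand": 0.2}
  ]
}}

```text
time_s: 22.62
eef_pos: [366.1, -325.1, 155.7]
ee_rot: [0.521, 0.479, 0.52, -0.479]
force: [0.3, -0.2, -0.3]
grip_width: 0.602
```

```bash
python3 - <<'E'
from h import *
for n in("side","top"): cv2.imwrite(f"pics/{n}11.png",viewer.capture(n))
s=ctrl.sense();print(s["time_s"],s["eef_pos"])
a=cv2.imread("pics/side11.png")[90:370,130:350];b=cv2.imread("pics/top11.png")[100:280,60:420]
cv2.imwrite("pics/c11.png",np.hstack([cv2.resize(a,(236,300)),cv2.resize(b,(560,300))]))
T=cv2.imread("pics/top0.png");N=cv2.imread("pics/top11.png")
for nm,lo,hi,roi in(("brass far",(22,90,80),(32,255,255),(276,222,302,246)),("green near",(40,60,30),(85,255,255),(122,205,150,232))):
    for im in(T,N):
        m=cv2.moments(mask(im,lo,hi,roi),True);print(nm,m["m00"],m["m10"]/m["m00"],m["m01"]/m["m00"])
E
```

```text
22.725 [ 366.65884925 -324.53784386  155.26331964]
brass far 164.0 287.5182926829268 234.9939024390244
brass far 167.0 287.49700598802394 234.8682634730539
green near 158.0 138.71518987341773 219.85443037974684
green near 142.0 138.30281690140845 220.19718309859155
```

View pics/c11.png

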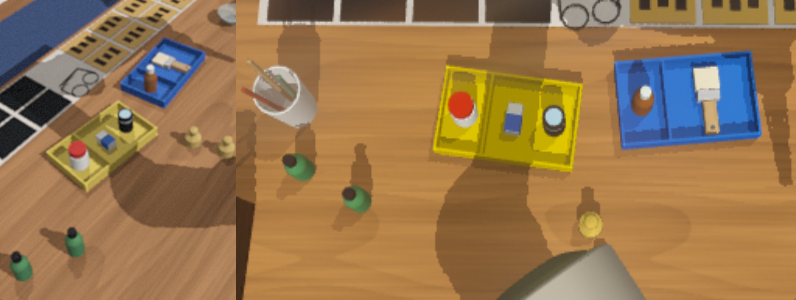

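All five items are in their places, and the green bottle and brass weight have not moved. Handing in.

```bash
python3 -c "
from rig import finish_job;print(finish_job())"
```

```text
the job is handed in; nothing more can be done
None
```

I made up both kits and handed the job in at about 23 s of the 128 s allowed.

- **Blue tray:** the amber bottle stands in the small compartment and the brush lies flat in the large one.
- **Yellow tray:** the white jar stands in the small compartment. The loupe stands beside the level eraser in the large one.

**Last checks:**
- The final top and side pictures show every item in its compartment, with the bottle, jar and loupe upright. I judged this by eye and did not compute final poses.
- By colour mask in the top view, the far brass weight and the near green bottle moved less than 1 pixel (under about 2 mm).
- I lowered the bottle and jar until they touched the tray floor, at about 9 N, before opening the gripper.

**Disagreements:**
- The measured tool position was off from the commanded one by up to about 4 mm, so I corrected each move from the measured readings.
- The loupe was let go about 3 mm above the height I had planned. It still stands upright.

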